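# Shut the gear case and start its clamp bolt

## Task

Press the gear case's hinged cover down past its catch until it is fully shut. Then start the cranked clamp bolt properly: turn it backward (counter-clockwise from above) by its black sleeve until it drops into the thread, then turn it forward (clockwise) about one full turn from the drop. Finish with the sleeve still gripped, holding the bolt still there, and leave the things beside the case alone.

Things in the scene. Friction and masses are not known exactly. Their poses are not given: they have to be found in the camera images.
- gear_case: Grey box-shaped cast case, 150 (x) x 120 (y) x 58 mm high without its cover, fixed to the bench. Origin on the bench under the clamp bolt's axis (the middle of the box); z up, x from the press tab at the front to the hinge at the back.
- cover (a joint): Hinge of the grey cover, rad: 0 = fully shut, grows as its front rises; starts at 0.35 to 0.6. It stays where it is left (stiff hinge: about 3 N down at the tab moves it). At about 0.06 it meets a sprung ball catch that takes about 11 N at the tab to pass; then it snaps to 0 and is held.
- cover_hinge (a point): Point on the hinge axis: in the case frame (79, 0, 60) mm. The axis runs along the case's y.
- cover_tab (a point): Middle of the top face of the press tab, a 6 mm thick flat tongue (32 mm long, 46 mm wide) at the cover's front edge. In the cover's frame 172 mm in front of the hinge axis and 6 mm above it; with the cover shut it is at (-93, 0, 66) mm in the case frame, and it moves on an arc about the hinge.
- clamp_bolt (a joint): Turn of the captive steel clamp bolt in the cover, rad, growing clockwise seen from above (forward, screwing in); at 0 the crank points along the case's +x, at +1.57 along -y. Starts at -0.45 to 0.45. Drops into the thread after 0.7 to 2.6 rad backward (hidden, differs each time). Turns easily (1 N at the sleeve). Pitch 8 mm a turn, right-hand.
- bolt_depth (a joint): How far the bolt has gone down through the cover, m. Cover open: hangs at about 0.009 on a light spring. Shutting the cover lifts it to 0.001 to 0.004 (bolt end on top of the boss's thread). Turning backward takes it to 0, the crest; then it drops to about 0.008. One turn forward from the drop: 0.015 to 0.016. It ends at 0.024.
- bolt_hub (a point): Centre of the top of the bolt's hub (disc 36 mm in diameter, 12 mm high) on the bolt's axis, which stands over the case's origin: 109 mm above the bench minus bolt_depth, cover shut. Turned forward without the drop, or backward over 2.4 rad past the drop, the thread binds hard. The bolt drops by its weight (5 N, of which the spring carries 4 N at the bottom) unless held up.
- sleeve_mid (a point): Centre of the black round sleeve, 20 mm in diameter, 34 mm high, upright on a pin at the end of the crank arm, 36 mm from the bolt's axis. A 14 mm wide pin cap stands above it, its top 62 mm above the hub's top. Nothing else within the crank's circle stands higher than the hub.
- filler_tin: Bystander: tin, 64 mm in diameter, 78 mm high, left of the case. Origin under its centre.
- oil_bottle: Bystander: small bottle, 38 mm in diameter, 124 mm high, left of the case. Origin under its centre.
- spanner_13: Bystander: flat combination spanner, 34 x 167 x 8 mm, lying left of the case.
- hex_keys: Bystander: hex key holder, 30 x 90 x 26 mm, lying left of the case.
- sleeve: The same sleeve, origin at its lower end. It spins freely on the pin (lead it round in a circle without turning the gripper) and slides 22 mm along it: its lower end is 1 to 23 mm above the hub's top and rests about 7 mm above it (cover shut) on a very weak spring. Gripped where it rests, it can be led round at one height while the bolt climbs 3 mm, drops and screws in one turn.

How it is judged:
On the way, in this order (a step that is already met when the one before it is completed fails the run):
1. the cover is pressed past its catch, fully shut (value of joint cover below 0.02 rad), for 0.2 s.
2. turned backward, the bolt has dropped into the thread, the cover still shut (value of joint bolt_depth between 0.0062 and 0.0105 m and value of joint cover below 0.02 rad), for 0.1 s.
At the end, for the whole second after the job is handed in: The cover is shut (hinge under 0.02 rad); the bolt has dropped into the thread and is one turn further in (bolt_depth 13.0 to 17.8 mm, one turn give or take about a fifth), not turning (under 0.15 rad/s), and the fingers still grip the sleeve (over 3 N) (value of joint cover below 0.02 rad and value of joint bolt_depth between 0.013 and 0.0178 m and velocity of joint clamp_bolt between -0.15 and 0.15 rad/s and contact force between the fingers and sleeve above 3 N); the arm keeps its last pose, push and grip.
It fails at once if a bystander is moved more than 25 mm (distance of any of filler_tin, oil_bottle, spanner_13, hex_keys from where it was at the start of the episode above 0.025 m).
It fails at once if the bolt is screwed in far more than one turn (value of joint cover below 0.02 rad and value of joint bolt_depth above 0.0205 m).
It also fails if it takes over 64 s, if anything falls off the work surface, if the arm or the gripper's body presses on something with over 40 N, if the wrist force passes 120 N, or if a joint passes its speed limit or range.

## Robot

A 6-joint arm with a two-finger parallel gripper is mounted at the origin on a cart in front of the work surface, level with it; the furniture and walls round the work are solid. World frame = base frame: x ahead of the robot, y to its left, z up, the work surface at z = 0. Lengths are in m, angles in rad, forces in N, time in s.
With the tool pointing down it reaches from about 0.375 to 0.975 m from the base axis. Payload 3.8 kg.
Tool frame: the origin (TCP) lies midway between the tips of the shut fingers; the grasp point (between the pads) lies 19 mm behind it; z points along the fingers, y is the line along which they close (so a half turn about z gives the same grasp; the last joint's range is limited). The gripper opens to 85 mm and grips with 20 to 120 N. Pads are 22 mm wide; open, the fingers measure 114 mm over their backs; the gripper's body (76 mm by 85 mm) begins 54 mm behind the grasp point. The pads swing forward as they close: fully open they stand 13 mm farther back than shut.
Start: joints at [-1.171, 0.264, 1.604, -0, 1.274, -0.037], TCP at [0.286, -0.612, 0.231] pointing down, gripper open.
Joint ranges: [-2.63, 2.63], [-0.94, 2.18], [0.31, 2.57], [-1.31, 4.45], [0, 2.66], [-2.55, 2.55]. Speed limits (rad/s): [2.57, 2.57, 3.14, 3.14, 3.14, 3.14].

## Interface

Orientations are given as a rotation vector (axis times angle).
In Python, from workcell import status, read_camera, workorder, masks_of gives the robot as it stands.
- The arm moves only by the tool drive_tool, never from a script. Its argument "rows" is a list of rows, each a list of 7 numbers: the turn, a rotation vector about the tool's x, y, z in degrees, then the shift along the tool's x, y, z in m, then the opening, from 0 (shut) to 1 (fully open). In form: [[ax, ay, az, tx, ty, tz, claw], ...]. A call has 1 to 8 rows; each row shifts and turns the commanded pose from where the row before left it, along the tool's axes as they then stand; what a row does not reach is not made up. A row lasts 1/12 s, in which the tool goes at most 41.7 mm and 7.16 degrees, less where a joint would pass 70% of its speed; a pose out of reach is approached as far as the arm can. A call is refused whole if a number of a shift passes 0.0417 or a number of a turn 7.16, either way. A call with a gripper value outside its range is refused whole. The fingers move at their own pace and stop on an object; "force" is the grip in N (left out, the last holds). Time passes only in rows, so rows that do not move let the fingers close. It gives the time, the measured TCP pose, the force, the opening and the grip force at its end, in the units of the state.
- status.read_state(): the state, without advancing time (a new reading comes with each control period).
- read_camera(name): name is "scene" or "top" or "wrist"; returns a dict with "color" (384x512x3 uint8, red, green, blue), "intrinsics" (3x3 intrinsics, pixels), "D" ([k1, k2, p1, p2, k3] as OpenCV has them; the pictures are not rectified), "world_from_camera" (4x4, takes a point from camera to world coordinates); the wrist camera has in their place "mount" (4x4, takes a point from camera to tool coordinates, whose origin is the TCP and whose axes are the flange's). Camera axes: x right, y up, looking along -z (the intrinsics and any distortion apply to the point x, -y, -z); pixel columns grow to the right and rows downward; lengths in m; the calibration is good to about 2 mm. A picture is of the moment at which its call begins: read the wrist's pose just before it. There is no depth.
- workorder.finish_job(): hands the job in; it is judged then, once.
Trained networks look in a picture, given as the dict that the camera call returned (one of the last four; its "shot" number tells which), for a name from the list of things; names that differ only in an ending like _2 or _b are one class to them, and where a whole thing is asked for, a point or a joint stands for the part that bears it (a point fixed in the world has none). Each returns a list of dicts, best first, with "score" (0 to 1); they miss things now and then, are a little off and sometimes report something else, mostly with a low value. They report only what shows in the picture. A call takes as long as a camera call.
- masks_of(picture, name): "mask" (384x512 bool, what is visible of it) and "bbox" ([left, top, right, bottom] in pixels, round what is visible of it).
The state is a dict: "time": time; "q": joint angles; "joint_vel": joint speeds; "joint_torque": joint torques, N m; "tool_pos": TCP position; "tcp_rot": TCP orientation; "wrist_force": force on the tool from outside, world axes, zero at the start; "torque": the same for the moment, N m; "width": opening from 0.0 (shut) to 1.0 (fully open); "grip_force": force on a finger pad.
Only numpy, scipy, OpenCV 4.12 (cv2) and the standard library are available. Lean on these libraries where they do the work, as an engineer would, in place of code of your own. Each camera call takes 0.05 s, during which the arm holds its last target. There are 200 camera calls.

## Working session

There is one attempt and no reset: what is moved stays moved. The work goes in short steps, Python scripts to look and compute and a tool call to move; the robot and the scene stay as the last step left them, time stands still between calls to the robot, and variables do not carry over. Pictures are saved under pics/ and viewed, at most 10 in all, crops included, and the job is handed in when it is done.

Besides the shell and the picture viewer there is one more tool, called after "Request:" as name(argument=value, ...) on one line, values as JSON. drive_tool: Moves the arm, as the interface text tells. Its arguments: {"type":"object","properties":{"rows":{"type":"array"},"force":{"type":"number"}},"required":["rows"]}

```bash
ls; mkdir -p pics
cat > h.py <<'E'
import numpy as np, cv2
from scipy.spatial.transform import Rotation as R
from workcell import status, read_camera, workorder, masks_of
def rays(p,uv,W=None):
    W=np.array(p["world_from_camera"]) if W is None else W
    n=cv2.undistortPoints(np.array(uv,float).reshape(-1,1,2),np.array(p["intrinsics"]),np.array(p["D"])).reshape(-1,2)
    d=np.c_[n[:,0],-n[:,1],-np.ones(len(n))]@W[:3,:3].T
    return W[:3,3],d
def atz(p,uv,z,W=None):
    o,d=rays(p,uv,W); return o+d*((z-o[2])/d[:,2])[:,None]
def proj(p,X,W=None):
    W=np.array(p["world_from_camera"]) if W is None else W
    c=(np.atleast_2d(X)-W[:3,3])@W[:3,:3]; c=c*[1,-1,-1]
    return cv2.projectPoints(c,np.zeros(3),np.zeros(3),np.array(p["intrinsics"]),np.array(p["D"]))[0].reshape(-1,2)
def save(p,n): cv2.imwrite(n,p["color"][:,:,::-1])
E
cat > a.py <<'E'
from h import *
s=status.read_state(); print({k:np.round(v,3) for k,v in s.items()})
for c in("scene","top"):
    p=read_camera(c); save(p,f"pics/{c}1.png"); print(c,np.round(p["world_from_camera"],3).tolist())
    for n in("gear_case","cover","clamp_bolt","sleeve","filler_tin","oil_bottle","spanner_13","hex_keys"):
        for m in masks_of(p,n)[:2]:
            ys,xs=np.nonzero(m["mask"]); print(n,round(m["score"],2),m["bbox"],xs.mean().round(1),ys.mean().round(1))
a=cv2.imread("pics/scene1.png");b=cv2.imread("pics/top1.png");cv2.imwrite("pics/both1.png",cv2.resize(np.hstack([a,b]),(800,300)))
E
python3 a.py
```

```text
pics
{'time': np.float64(0.0), 'q': array([-1.171,  0.265,  1.605, -0.   ,  1.274, -0.037]), 'joint_vel': array([-0.   ,  0.001,  0.001,  0.   ,  0.001,  0.   ]), 'joint_torque': array([ 1.0000e-03, -5.1511e+01, -3.6731e+01,  0.0000e+00,  1.3000e-02,
        0.0000e+00]), 'tool_pos': array([ 0.285, -0.611,  0.23 ]), 'tcp_rot': array([-3.065e+00, -6.800e-01,  1.000e-03]), 'wrist_force': array([-0.556, -0.147,  0.854]), 'torque': array([ 0.011, -0.014,  0.015]), 'grip_force': np.float64(0.0), 'width': np.float64(0.998)}
scene [[-0.883, 0.297, -0.363, 0.261], [-0.469, -0.547, 0.693, 0.664], [0.007, 0.783, 0.622, 0.628], [0.0, 0.0, 0.0, 1.0]]
gear_case 0.92 [253.2, 111.2, 331.6, 194.9] 288.4 158.0
cover 0.62 [253.3, 115.0, 331.1, 166.0] 288.8 145.6
clamp_bolt 0.89 [260.0, 115.9, 291.8, 147.0] 274.2 133.9
clamp_bolt 0.34 [210.0, 214.5, 241.4, 264.3] 225.3 237.6
sleeve 0.6 [261.0, 121.7, 270.1, 137.6] 265.7 129.6
sleeve 0.15 [253.6, 114.5, 331.4, 197.7] 288.1 158.0
filler_tin 0.63 [207.6, 214.9, 240.9, 262.6] 225.2 237.4
filler_tin 0.39 [239.8, 210.1, 256.7, 239.4] 247.4 221.9
oil_bottle 0.79 [189.1, 189.1, 210.2, 231.7] 198.8 213.0
oil_bottle 0.72 [260.0, 115.5, 288.9, 144.4] 274.0 134.0
spanner_13 0.97 [212.5, 275.2, 281.6, 341.7] 244.3 309.3
hex_keys 0.71 [237.8, 208.1, 258.9, 238.8] 247.5 220.8
top [[0.026, 0.973, -0.228, 0.357], [-1.0, 0.025, -0.009, 0.075], [-0.003, 0.228, 0.974, 0.945], [0.0, 0.0, 0.0, 1.0]]
gear_case 0.9 [299.2, 141.0, 374.8, 232.8] 336.7 193.5
cover 0.75 [307.9, 144.6, 373.5, 226.8] 341.1 189.4
clamp_bolt 0.65 [333.3, 143.0, 351.5, 190.3] 340.7 168.0
filler_tin 0.89 [200.3, 168.3, 229.1, 201.8] 216.3 185.0
filler_tin 0.37 [232.7, 181.1, 269.9, 195.7] 249.2 189.3
oil_bottle 0.78 [221.2, 140.6, 239.4, 166.5] 231.3 152.0
spanner_13 0.68 [143.6, 218.1, 206.6, 245.9] 173.6 229.6
hex_keys 0.72 [233.1, 181.1, 268.8, 196.0] 248.7 189.0
```

Run:
```python
import cv2,numpy as np
a=cv2.imread("pics/scene1.png")[95:215,230:390];b=cv2.imread("pics/top1.png")[120:255,270:410]
A=cv2.resize(a,(400,300),interpolation=cv2.INTER_CUBIC);B=cv2.resize(b,(400,386),interpolation=cv2.INTER_CUBIC)
full=cv2.resize(cv2.imread("pics/both1.png"),(800,214)) if 0 else None
top=np.zeros((386,800,3),np.uint8);top[:300,:400]=A;top[:,400:]=B
cv2.imwrite("pics/crop1.png",top)
```

```text
(no output)
```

View pics/both1.png

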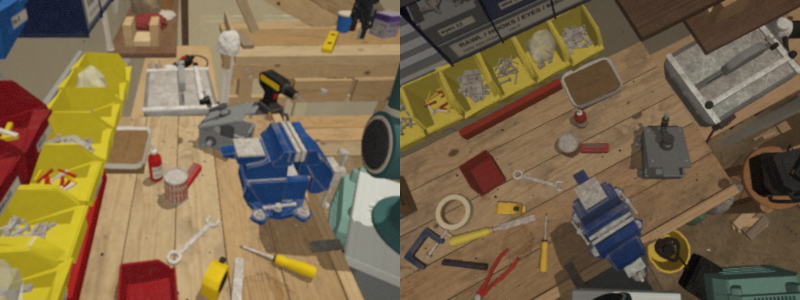

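View pics/crop1.png

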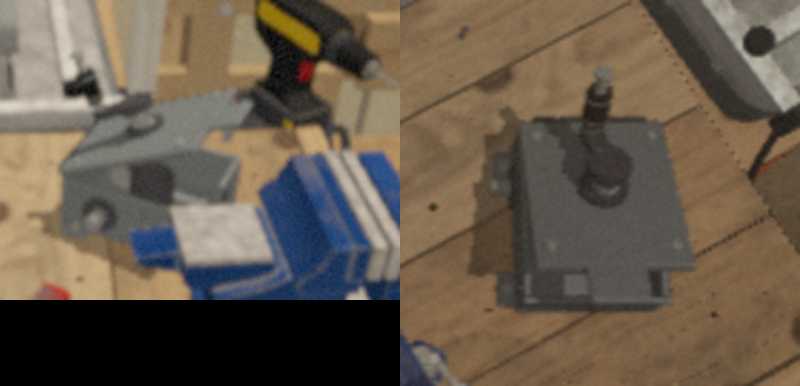

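Run:
```python
from h import *
p=read_camera("top")
print(atz(p,[[313.8,227.8],[363.8,227.1]],0.0).round(3),atz(p,[[313.8,227.8],[363.8,227.1]],0.058).round(3))
print('hub',atz(p,[[341,182]],0.12).round(3))
w=read_camera("wrist");print(np.round(w["mount"],4).tolist(),np.round(w["intrinsics"],1).tolist())
for n,uv,z in(("vise",[[(575-400)*1.28,180*1.28],[(640-400)*1.28,235*1.28],[(598-400)*1.28,170*1.28]],0.15),("tin",[[216,185]],.078),("bottle",[[231,152]],.1),("keys",[[249,189]],.02),("span",[[173,230]],0.005)):
    print(n,atz(p,uv,z).round(3).tolist())
```

```text
[[ 0.486 -0.059  0.   ]
 [ 0.491 -0.184  0.   ]] [[ 0.478 -0.051  0.058]
 [ 0.483 -0.168  0.058]]
hub [[ 0.574 -0.104  0.12 ]]
[[-0.0003, 0.9657, 0.2596, 0.0656], [1.0, 0.0003, -0.0, -0.0014], [-0.0001, 0.2596, -0.9657, -0.1432], [0.0, 0.0, 0.0, 1.0]] [[278.9, 0.0, 255.0], [0.0, 278.9, 192.7], [0.0, 0.0, 1.0]]
vise [[0.455, 0.151, 0.15], [0.317, -0.023, 0.15], [0.484, 0.09, 0.15]]
tin [[0.57, 0.182, 0.078]]
bottle [[0.645, 0.148, 0.1]]
keys [[0.576, 0.106, 0.02]]
span [[0.47, 0.292, 0.005]]
```

Request:
drive_tool(rows=[[0, 0, 6.2, 0, 0, -0.0415, 0], [0, 0, 6.2, 0, 0, -0.0415, 0], [0, 0, 6.2, 0, 0, -0.0415, 0], [0, 0, 6.2, 0, 0, -0.02, 0], [0, 0, 0, 0.02, -0.035, 0, 0], [0, 0, 0, 0.02, -0.035, 0, 0], [0, 0, 0, 0.02, -0.035, 0, 0], [0, 0, 0, 0.02, -0.035, 0, 0]])

```text
time: 1.67
tool_pos: [0.3654, -0.4701, 0.3761]
tcp_rot: [3.141, 0.004, 0.001]
wrist_force: [0.4, 0.3, -0.5]
width: -0.001
grip_force: 0.0
```

Request:
drive_tool(rows=[[0, 0, 0, 0.021, -0.035, 0, 0], [0, 0, 0, 0.021, -0.035, 0, 0], [0, 0, 0, 0.021, -0.035, 0, 0], [0, 0, 0, 0.021, -0.035, 0, 0], [0, 0, 0, 0.021, -0.035, 0, 0], [0, 0, 0, 0.021, -0.035, 0, 0], [0, 0, 0, 0.021, -0.035, 0, 0], [0, 0, 0, 0.021, -0.035, 0, 0]])

```text
time: 2.33
tool_pos: [0.5325, -0.1887, 0.3762]
tcp_rot: [3.141, 0.006, 0.001]
wrist_force: [-0.6, -0.6, -0.0]
width: -0.0
grip_force: 0.0
```

Request:
drive_tool(rows=[[0, 0, 0, 0.021, -0.035, 0, 0], [0, 0, 0, 0.021, -0.035, 0, 0], [0, 0, 0, 0, 0, 0, 0], [0, 0, 0, 0, 0, 0, 0]])

```text
time: 2.67
tool_pos: [0.5743, -0.1184, 0.3755]
tcp_rot: [-3.142, -0.013, 0.001]
wrist_force: [0.2, -0.4, -0.1]
width: -0.001
grip_force: 0.0
```

```bash
cat >> h.py <<'E'
def wrist():
    s=status.read_state(); w=read_camera("wrist")
    T=np.eye(4); T[:3,:3]=R.from_rotvec(s["tcp_rot"]).as_matrix(); T[:3,3]=s["tool_pos"]
    w["world_from_camera"]=T@np.array(w["mount"]); return s,w
E
python3 - <<'E'
from h import *
s,w=wrist(); print(s["time"],s["tool_pos"].round(4) if hasattr(s["tool_pos"],'round') else s["tool_pos"],s["tcp_rot"])
save(w,"pics/w1.png"); np.savez("w1.npz",**{k:w[k] for k in("intrinsics","D","world_from_camera")})
for n in("gear_case","cover","clamp_bolt","sleeve","cover_tab"):
    for m in masks_of(w,n)[:2]:
        ys,xs=np.nonzero(m["mask"]); print(n,round(m["score"],2),m["bbox"],xs.mean().round(1),ys.mean().round(1))
E
```

```text
2.6667 [ 0.5743 -0.1184  0.3755] [-3.14156283e+00 -1.30336521e-02  8.17449995e-04]
clamp_bolt 0.83 [229.5, 109.0, 258.0, 172.1] 242.2 145.5
sleeve 0.47 [229.2, 119.2, 246.9, 139.9] 237.8 129.0
cover_tab 0.67 [208.6, 115.7, 289.5, 234.3] 246.6 169.3
```

View pics/w1.png

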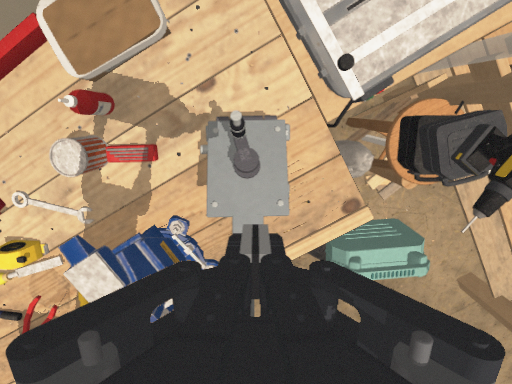

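```bash
cat > fit.py <<'E'
from h import *
from scipy.optimize import least_squares
t=read_camera("top"); w=dict(np.load("w1.npz")); s=read_camera("scene")
def pts(v):
    x,y,yaw,phi,wd,th=v
    C=np.array([[-.156,wd,.006],[-.156,-wd,.006],[-.079,0,.040],[-.079+.036*np.cos(th),-.036*np.sin(th),.102]])
    c,sn=np.cos(phi),np.sin(phi)
    P=np.c_[C[:,0]*c+C[:,2]*sn,C[:,1],-C[:,0]*sn+C[:,2]*c]+[.079,0,.060]
    P=np.r_[P,[[-.075,.06,0],[-.075,-.06,0]]]
    return P@R.from_euler('z',yaw).as_matrix().T+[x,y,0]
W=np.array([[207,214],[289,214.5],[245.5,160],[236,117]])
T=np.array([[319,214.5],[372.6,213.8],[342.1,179.5],[341,145.5],[313.8,227.8],[363.8,227.1]])
def f(v):
    P=pts(v); return np.r_[(proj(w,P[:4])-W).ravel(),(proj(t,P)-T).ravel()]
r=least_squares(f,[.56,-.12,.04,.45,.06,0],loss='soft_l1'); print(r.x.round(4)); print(f(r.x).reshape(-1,2).round(1).tolist())
print(pts(r.x).round(3).tolist())
E
python3 fit.py
```

```text
[ 0.5614 -0.1058  0.041   0.4094  0.0602 -0.2428]
[[1.2, 2.3], [0.2, -0.8], [0.8, -1.5], [0.2, 0.1], [-1.9, 0.1], [-0.1, 0.0], [0.2, -2.6], [-0.2, 0.7], [-4.0, 0.6], [-5.9, 0.6]]
[[0.497, -0.048, 0.128], [0.502, -0.169, 0.128], [0.584, -0.105, 0.128], [0.64, -0.094, 0.171], [0.484, -0.049, 0.0], [0.489, -0.169, 0.0]]
```

Request:
drive_tool(rows=[[0, 0, 0, -0.03, -0.003, 0.02, 0], [0, 0, 0, -0.03, -0.003, 0.02, 0], [0, 0, 0, -0.031, -0.003, 0.02, 0], [0, 0, 0, 0, 0, 0.035, 0], [0, 0, 0, 0, 0, 0.035, 0], [0, 0, 0, 0, 0, 0.035, 0], [0, 0, 0, 0, 0, 0, 0], [0, 0, 0, 0, 0, 0, 0]])

```text
time: 3.73
tool_pos: [0.4807, -0.1118, 0.2092]
tcp_rot: [-3.14, -0.005, 0.007]
wrist_force: [0.1, -1.1, 0.5]
width: -0.003
grip_force: 0.0
```

Request:
drive_tool(rows=[[0, 0, 0, 0, 0, 0.015, 0], [0, 0, 0, 0, 0, 0.015, 0], [0, 0, 0, 0, 0, 0.015, 0], [0, 0, 0, 0, 0, 0.01, 0], [0, 0, 0, 0, 0, 0.01, 0], [0, 0, 0, 0, 0, 0, 0]])

```text
time: 4.23
tool_pos: [0.4831, -0.1121, 0.1458]
tcp_rot: [3.141, 0.006, 0.001]
wrist_force: [0.1, 0.9, -0.7]
width: 0.004
grip_force: 0.0
```

Run:
```python
from h import *
t=read_camera("top");s,w=wrist();save(t,"pics/t2.png");save(w,"pics/w2.png");sc=read_camera("scene")
a=cv2.resize(t["color"][110:260,260:420],(380,356));b=cv2.resize(w["color"],(420,315));c=np.zeros((356,800,3),np.uint8);c[:,:380]=a;c[:315,380:]=b
c=np.vstack([c,np.zeros((240,800,3),np.uint8)]);c[356:,:320]=cv2.resize(sc["color"][95:215,230:390],(320,240));cv2.imwrite("pics/c2.png",c[:,:,::-1]);print(s["tool_pos"],s["wrist_force"])
```

```text
[ 0.48316864 -0.11209651  0.14640133] [0.50072926 0.17590195 0.52593067]
```

View pics/c2.png

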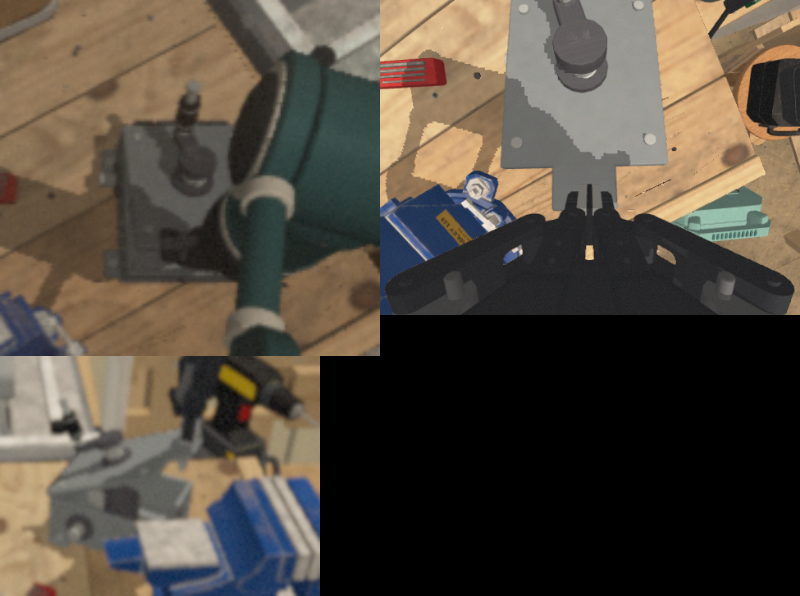

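Request:
drive_tool(rows=[[0, 0, 0, 0, 0, 0.008, 0], [0, 0, 0, -0.002, 0, 0.008, 0], [0, 0, 0, -0.003, 0, 0.008, 0], [0, 0, 0, -0.002, 0, 0.008, 0], [0, 0, 0, -0.002, 0, 0.008, 0], [0, 0, 0, -0.002, 0, 0.008, 0], [0, 0, 0, -0.001, 0, 0.008, 0], [0, 0, 0, -0.001, 0, 0.006, 0]])

```text
time: 5.05
tool_pos: [0.4688, -0.1117, 0.0824]
tcp_rot: [-3.141, -0.006, 0.002]
wrist_force: [-0.3, -1.4, 2.5]
width: -0.003
grip_force: 1.1
```

Request:
drive_tool(rows=[[0, 0, 0, -0.001, 0, 0.004, 0], [0, 0, 0, 0, 0, 0.004, 0], [0, 0, 0, 0, 0, 0.004, 0], [0, 0, 0, 0, 0, 0.004, 0], [0, 0, 0, 0, 0, 0.003, 0], [0, 0, 0, 0, 0, 0, 0]])

```text
time: 5.55
tool_pos: [0.4675, -0.1117, 0.0658]
tcp_rot: [-3.141, -0.007, 0.005]
wrist_force: [-6.8, 0.5, 14.9]
width: -0.002
grip_force: 7.5
```

Request:
drive_tool(rows=[[0, 0, 0, 0, 0, 0.002, 0], [0, 0, 0, 0, 0, 0.002, 0], [0, 0, 0, 0, 0, 0, 0], [0, 0, 0, 0, 0, 0, 0]])

```text
time: 5.88
tool_pos: [0.4676, -0.1118, 0.0654]
tcp_rot: [-3.141, -0.007, 0.006]
wrist_force: [-18.8, 3.3, 41.3]
width: 0.001
grip_force: 20.9
```

Request:
drive_tool(rows=[[0, 0, 0, 0, 0, -0.01, 0], [0, 0, 0, 0, 0, -0.04, 0], [0, 0, 0, 0, 0, -0.04, 0], [0, 0, 0, 0, 0, -0.04, 0.6], [0, 0, 0, 0.01, 0, -0.04, 0.6], [0, 0, 0, 0.02, 0, -0.035, 0.6], [0, 0, 0, 0.03, 0, 0, 0.6], [0, 0, 0, 0, 0, 0, 0.6]])

```text
time: 6.55
tool_pos: [0.5341, -0.1119, 0.269]
tcp_rot: [3.14, 0.007, 0.014]
wrist_force: [0.5, -0.3, -1.2]
width: 0.598
grip_force: 0.0
```

Request:
drive_tool(rows=[[0, 0, 0, 0.03, 0, 0, 0.6], [0, 0, 0, 0, 0, 0, 0.6], [0, 0, 0, 0, 0, 0, 0.6]])

```text
time: 6.8
tool_pos: [0.5584, -0.111, 0.2639]
tcp_rot: [-3.14, -0.007, 0.005]
wrist_force: [-0.6, 2.4, -0.4]
width: 0.601
grip_force: 0.0
```

Run:
```python
from h import *
s,w=wrist();save(w,"pics/w3.png"); np.savez("w3.npz",**{k:w[k] for k in("intrinsics","D","world_from_camera")})
print(s["tool_pos"],s["tcp_rot"],s["wrist_force"],s["width"])
for n in("clamp_bolt","sleeve","cover"):
    for m in masks_of(w,n)[:2]:
        ys,xs=np.nonzero(m["mask"]); print(n,round(m["score"],2),m["bbox"],xs.mean().round(1),ys.mean().round(1))
t=read_camera("top");save(t,"pics/t3.png");sc=read_camera("scene");save(sc,"pics/s3.png")
c=np.zeros((600,800,3),np.uint8);c[:400,:520]=cv2.resize(w["color"][60:260,130:390],(520,400));c[:210,520:]=cv2.resize(t["color"][125:245,270:430],(280,210));c[210:420,520:]=cv2.resize(sc["color"][95:215,230:390],(280,210))
cv2.imwrite("pics/c3.png",c[:420,:,::-1])
```

```text
[ 0.55840539 -0.11103588  0.26394557] [-3.1404204  -0.00720858  0.00516501] [-0.58896342  2.3519094  -0.38632382] 0.6013150022011077
clamp_bolt 0.76 [227.9, 137.6, 264.8, 194.6] 246.5 167.4
sleeve 0.73 [230.2, 136.8, 252.2, 157.9] 242.3 145.6
sleeve 0.65 [226.3, 135.5, 266.0, 194.8] 246.8 167.0
cover 0.84 [198.0, 98.5, 303.9, 252.5] 251.4 169.2
```

View pics/c3.png

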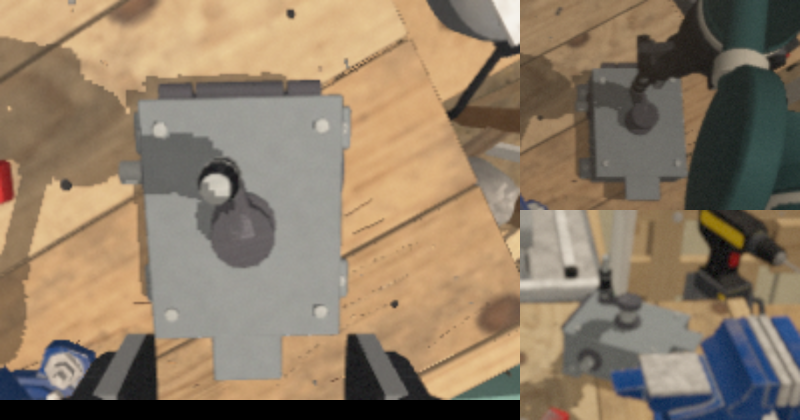

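```bash
cat > fit2.py <<'E'
from h import *
from scipy.optimize import least_squares
w=dict(np.load("w3.npz")); t=read_camera("top")
W=np.array([[207.5,228],[299,227],[238,249.5],[269.5,249.5],[251,175.5],[238.5,153.5]])
def pts(v):
    x,y,yaw,th=v; P=np.array([[-.077,.06,.066],[-.077,-.06,.066],[-.109,.023,.066],[-.109,-.023,.066],[0,0,.1065],[.036*np.cos(th),-.036*np.sin(th),.1685]])
    return P@R.from_euler('z',yaw).as_matrix().T+[x,y,0]
f=lambda v:(proj(w,pts(v))-W).ravel()
r=least_squares(f,[.561,-.106,.04,-.24],loss='soft_l1');print(r.x.round(4),f(r.x).reshape(-1,2).round(1).tolist());print(pts(r.x)[4:].round(4).tolist())
print(atz(w,[[251,175.5]],.1065),atz(w,[[238.5,153.5]],.1685))
E
python3 fit2.py
```

```text
[ 0.5605 -0.106   0.0198 -0.2832] [[0.0, 0.2], [-0.2, -0.1], [-1.6, 0.5], [1.1, 0.0], [0.7, 1.0], [-0.3, -1.5]]
[[0.5605, -0.106, 0.1065], [0.5949, -0.0952, 0.1685]]
[[ 0.56162781 -0.10523319  0.1065    ]] [[ 0.59359004 -0.0954295   0.1685    ]]
```

Request:
drive_tool(rows=[[0, 0, 0, 0.02, -0.008, 0, 0.6], [0, 0, 0, 0.017, -0.0075, 0, 0.6], [0, 0, 0, 0, 0, 0.03, 0.6], [0, 0, 0, 0, 0, 0.02, 0.6], [0, 0, 0, 0, 0, 0, 0.6], [0, 0, 0, 0, 0, 0, 0.6]])

```text
time: 7.65
tool_pos: [0.5942, -0.0957, 0.2145]
tcp_rot: [-3.141, -0.006, 0.005]
wrist_force: [0.5, -0.3, 0.7]
width: 0.603
grip_force: 0.0
```

Run:
```python
from h import *
s,w=wrist();save(w,"pics/w4.png")
print(s["tool_pos"],s["tcp_rot"]);print(proj(w,[[.5955,-.0955,.1685],[.5605,-.106,.1065]]))
cv2.imwrite("pics/c4.png",cv2.resize(w["color"][100:384,100:412],(624,568))[:,:,::-1])
```

```text
[ 0.59416748 -0.09567746  0.21454008] [-3.14089277 -0.00608629  0.00517941]
[[256.5924243  209.81749478]
 [266.96902255 223.61454726]]
```

View pics/c4.png

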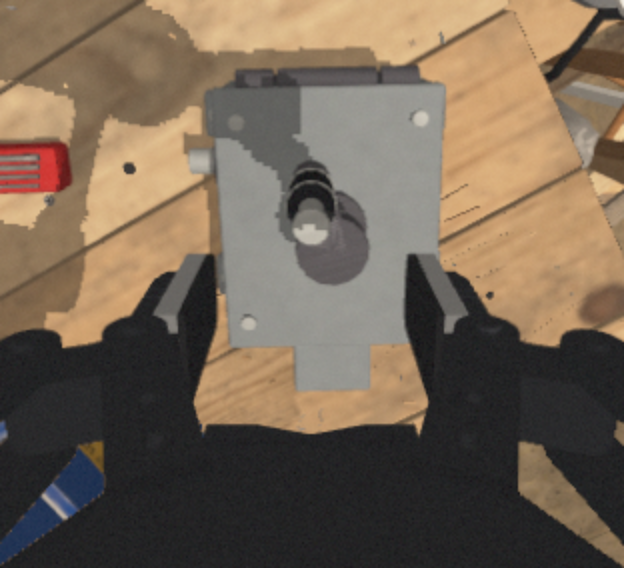

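Request:
drive_tool(rows=[[0, 0, 0, 0, 0, 0.03, 0.6], [0, 0, 0, 0, 0, 0.03, 0.6], [0, 0, 0, 0, 0, 0.02, 0.6], [0, 0, 0, 0, 0, 0.012, 0.6], [0, 0, 0, 0, 0, 0.01, 0.6], [0, 0, 0, 0, 0, 0, 0.6], [0, 0, 0, 0, 0, 0, 0.6]])

```text
time: 8.28
tool_pos: [0.5963, -0.0961, 0.1149]
tcp_rot: [3.141, 0.006, 0.002]
wrist_force: [-0.8, -0.2, -0.2]
width: 0.598
grip_force: 0.0
```

Request:
drive_tool(rows=[[0, 0, 0, 0, 0, 0, 0.3], [0, 0, 0, 0, 0, 0, 0.2], [0, 0, 0, 0, 0, 0, 0.1], [0, 0, 0, 0, 0, 0, 0], [0, 0, 0, 0, 0, 0, 0], [0, 0, 0, 0, 0, 0, 0]], force=30)

```text
time: 8.78
tool_pos: [0.5967, -0.0961, 0.1146]
tcp_rot: [3.141, 0.006, 0.004]
wrist_force: [3.2, -0.0, 0.1]
width: 0.226
grip_force: 29.7
```

```bash
cat > cap.py <<'E'
import sys
from h import *
s,w=wrist();n=sys.argv[1];save(w,f"pics/k{n}.png")
p=s["tool_pos"];print(s["time"],np.round(p,4),s["wrist_force"].round(1) if hasattr(s["wrist_force"],'round') else s["wrist_force"],s["grip_force"],"alpha",np.arctan2(p[1]+.106,p[0]-.561),"r",np.hypot(p[1]+.106,p[0]-.561))
g=w["color"].astype(float)
if n!="0":
    a=cv2.imread("pics/k0.png")[:,:,::-1]
    # template of cap from k0
    x0,y0,x1,y1=np.load("cap.npy"); tpl=a[y0:y1,x0:x1]
    r=cv2.matchTemplate(w["color"][y0-40:y1+40,x0-40:x1+40],np.ascontiguousarray(tpl),cv2.TM_CCOEFF_NORMED);_,m,_,l=cv2.minMaxLoc(r);print("shift",l[0]-40,l[1]-40,round(m,2))
E
python3 cap.py 0
python3 - <<'E'
import numpy as np,cv2
from h import *
a=.27
def tab(a,st,n):
    o=[]
    for i in range(n):
        b=a+st;o.append([round(.036*(np.cos(b)-np.cos(a)),4),round(-.036*(np.sin(b)-np.sin(a)),4)]);a=b
    return o
print(tab(.27,.15,20))
im=cv2.imread("pics/k0.png");cv2.imwrite("pics/k0c.png",cv2.resize(im[100:340,150:370],(660,600))[:600])
E
```

```text
8.7833 [ 0.5967 -0.0961  0.1146] [ 3.2 -0.   0.1] 29.653762578964233 alpha 0.2703155297656894 r 0.03708808320978778
[[np.float64(-0.0018), np.float64(-0.0051)], [np.float64(-0.0026), np.float64(-0.0047)], [np.float64(-0.0032), np.float64(-0.0043)], [np.float64(-0.0039), np.float64(-0.0038)], [np.float64(-0.0044), np.float64(-0.0032)], [np.float64(-0.0048), np.float64(-0.0025)], [np.float64(-0.0051), np.float64(-0.0017)], [np.float64(-0.0053), np.float64(-0.0009)], [np.float64(-0.0054), np.float64(-0.0001)], [np.float64(-0.0054), np.float64(0.0007)], [np.float64(-0.0052), np.float64(0.0015)], [np.float64(-0.0049), np.float64(0.0022)], [np.float64(-0.0045), np.float64(0.0029)], [np.float64(-0.004), np.float64(0.0036)], [np.float64(-0.0035), np.float64(0.0041)], [np.float64(-0.0028), np.float64(0.0046)], [np.float64(-0.0021), np.float64(0.005)], [np.float64(-0.0013), np.float64(0.0052)], [np.float64(-0.0005), np.float64(0.0054)], [np.float64(0.0003), np.float64(0.0054)]]
```

View pics/k0c.png

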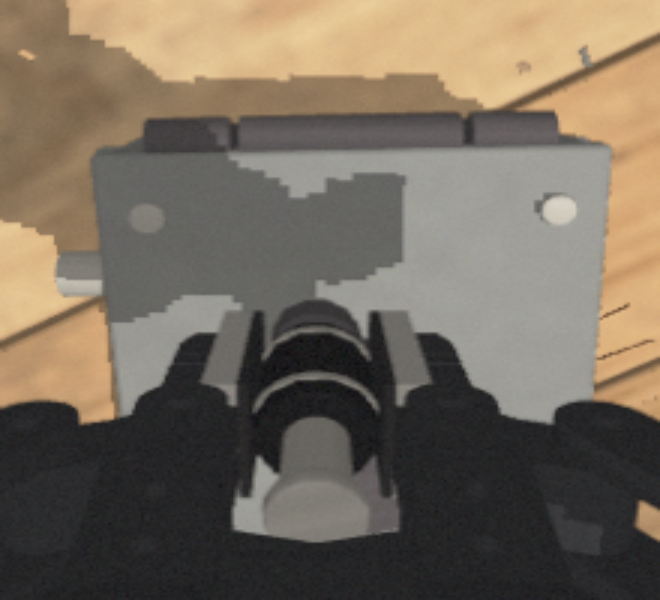

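Request:
drive_tool(rows=[[0, 0, 0, -0.0018, -0.0051, 0, 0], [0, 0, 0, -0.0026, -0.0047, 0, 0], [0, 0, 0, -0.0032, -0.0043, 0, 0], [0, 0, 0, -0.0039, -0.0038, 0, 0], [0, 0, 0, 0, 0, 0, 0], [0, 0, 0, 0, 0, 0, 0]])

```text
time: 9.33
tool_pos: [0.5824, -0.0766, 0.1132]
tcp_rot: [-3.14, -0.007, 0.004]
wrist_force: [0.5, 3.7, 0.4]
width: 0.218
grip_force: 29.9
```

```bash
python3 -c "import numpy as np;np.save('cap.npy',[236,288,275,308])"; python3 cap.py 1
```

```text
9.3333 [ 0.5824 -0.0766  0.1132] [0.5 3.7 0.4] 29.88355278968811 alpha 0.9412227632555136 r 0.03639221252072353
shift -2 5 0.51
```

Request:
drive_tool(rows=[[0, 0, 0, -0.0044, -0.0032, 0, 0], [0, 0, 0, -0.0048, -0.0025, 0, 0], [0, 0, 0, 0, 0, 0, 0], [0, 0, 0, 0, 0, 0, 0]])

```text
time: 9.72
tool_pos: [0.5733, -0.0721, 0.1133]
tcp_rot: [-3.141, -0.006, 0.004]
wrist_force: [-0.6, 1.4, 1.0]
width: 0.225
grip_force: 29.8
```

```bash
python3 cap.py 2
```

```text
9.7167 [ 0.5733 -0.0721  0.1133] [-0.6  1.4  1. ] 29.845816791057587 alpha 1.2224765120138057 r 0.03609123403602833
shift 12 -3 0.47
```

Request:
drive_tool(rows=[[0, 0, 0, -0.0051, -0.0017, 0, 0], [0, 0, 0, -0.0053, -0.0009, 0, 0], [0, 0, 0, 0, 0, 0, 0], [0, 0, 0, 0, 0, 0, 0]])

```text
time: 10.1
tool_pos: [0.5632, -0.0702, 0.1136]
tcp_rot: [3.141, 0.006, -0.003]
wrist_force: [-0.4, -1.4, -0.2]
width: 0.223
grip_force: 29.8
```

```bash
python3 cap.py 3
python3 - <<'E'
import cv2,numpy as np
cv2.imwrite("pics/k03.png",np.hstack([cv2.resize(cv2.imread(f"pics/k{i}.png")[240:330,205:305],(200,180)) for i in range(4)]))
E
```

```text
10.1 [ 0.5632 -0.0702  0.1136] [-0.4 -1.4 -0.2] 29.82806146144867 alpha 1.5097009928093668 r 0.035851766487659066
shift -1 6 0.5
```

View pics/k03.png

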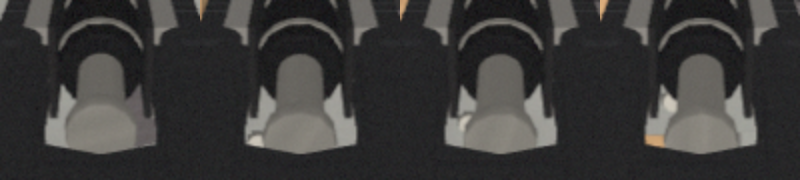

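```bash
cat > cap.py <<'E'
import sys
from h import *
n=sys.argv[1]
if len(sys.argv)<3:
    s,w=wrist();save(w,f"pics/k{n}.png");p=s["tool_pos"]
    print(s["time"],np.round(p,4),np.round(s["wrist_force"],1),"alpha",np.arctan2(p[1]+.106,p[0]-.561))
g=cv2.cvtColor(cv2.imread(f"pics/k{n}.png"),cv2.COLOR_BGR2GRAY).astype(float)
print("tipcol",[int(g[r:r+3,250:260].mean()) for r in range(264,318,3)])
print("side",[int(g[r:r+3,239:243].mean()) for r in range(264,318,3)])
E
for i in 0 1 2 3; do python3 cap.py $i x; done
```

```text
tipcol [34, 97, 101, 101, 101, 101, 101, 99, 102, 120, 129, 125, 125, 127, 129, 130, 126, 87]
side [27, 31, 30, 30, 30, 28, 28, 54, 127, 144, 116, 111, 121, 124, 126, 129, 118, 36]
tipcol [30, 91, 100, 101, 100, 100, 101, 100, 100, 99, 106, 125, 127, 127, 129, 130, 130, 90]
side [28, 31, 29, 28, 28, 30, 29, 40, 115, 151, 143, 109, 115, 130, 130, 128, 114, 37]
tipcol [30, 89, 101, 101, 101, 101, 101, 101, 101, 101, 107, 126, 130, 130, 131, 132, 132, 92]
side [30, 30, 30, 29, 29, 30, 28, 39, 118, 155, 130, 123, 112, 125, 132, 131, 117, 36]
tipcol [31, 91, 102, 102, 102, 102, 102, 102, 102, 102, 109, 130, 134, 134, 134, 134, 134, 93]
side [32, 30, 30, 32, 31, 30, 30, 50, 148, 195, 178, 123, 109, 124, 131, 133, 120, 38]
```

Request:
drive_tool(rows=[[0, 0, 0, -0.0054, -0.0001, 0, 0], [0, 0, 0, -0.0054, 0.0007, 0, 0], [0, 0, 0, 0, 0, 0, 0], [0, 0, 0, 0, 0, 0, 0]])

```text
time: 10.48
tool_pos: [0.5531, -0.0713, 0.1139]
tcp_rot: [3.14, 0.006, -0.0]
wrist_force: [0.9, -5.9, 0.1]
width: 0.227
grip_force: 29.9
```

```bash
python3 cap.py 4
```

```text
10.4833 [ 0.5531 -0.0713  0.1139] [ 0.9 -5.9  0.1] alpha 1.7948527471225246
tipcol [32, 94, 103, 103, 102, 103, 103, 103, 103, 101, 109, 133, 135, 135, 135, 135, 134, 94]
side [29, 31, 30, 30, 29, 30, 31, 57, 130, 160, 156, 140, 115, 118, 130, 133, 121, 37]
```

Request:
drive_tool(rows=[[0, 0, 0, -0.0052, 0.0015, 0, 0], [0, 0, 0, -0.0049, 0.0022, 0, 0], [0, 0, 0, 0, 0, 0, 0], [0, 0, 0, 0, 0, 0, 0]])

```text
time: 10.87
tool_pos: [0.5437, -0.0752, 0.1141]
tcp_rot: [3.14, 0.006, 0.002]
wrist_force: [1.9, -5.2, 0.3]
width: 0.224
grip_force: 29.9
```

```bash
python3 cap.py 5
```

```text
10.8667 [ 0.5437 -0.0752  0.1141] [ 1.9 -5.2  0.3] alpha 2.082479701607107
tipcol [33, 97, 104, 103, 103, 103, 109, 130, 134, 135, 136, 135, 135, 133, 132, 131, 143, 110]
side [31, 30, 30, 30, 29, 31, 31, 77, 127, 123, 124, 129, 136, 142, 150, 167, 140, 38]
```

Request:
drive_tool(rows=[[0, 0, 0, 0, 0, 0, 0], [0, 0, 0, 0, 0, 0, 0], [0, 0, 0, 0, 0, 0, 0]])

```text
time: 11.17
tool_pos: [0.5438, -0.0751, 0.114]
tcp_rot: [3.14, 0.006, 0.002]
wrist_force: [2.6, -5.8, -0.4]
width: 0.227
grip_force: 29.9
```

```bash
python3 cap.py 6
python3 - <<'E'
import numpy as np
a=2.07;o=[];e=np.zeros(2)
P=lambda a:.036*np.array([np.cos(a),-np.sin(a)])
c=P(a)
for i in range(42):
    a-=.15; d=(P(a)-c).round(4); c=c+d; o.append(f"{d[0]:.4f},{d[1]:.4f}")
    if i%8==7 or i==41: print(round(a,2)," | ".join(o));o=[]
E
```

```text
11.1667 [ 0.5438 -0.0751  0.114 ] [ 2.6 -5.8 -0.4] alpha 2.0802418627602934
tipcol [33, 97, 104, 104, 104, 103, 108, 129, 134, 135, 136, 136, 134, 133, 132, 131, 141, 109]
side [31, 30, 31, 32, 31, 32, 31, 72, 127, 123, 124, 129, 137, 141, 148, 168, 139, 38]
0.87 0.0049,-0.0022 | 0.0052,-0.0015 | 0.0054,-0.0006 | 0.0054,0.0001 | 0.0053,0.0009 | 0.0051,0.0018 | 0.0048,0.0024 | 0.0043,0.0032
-0.33 0.0039,0.0038 | 0.0032,0.0043 | 0.0026,0.0047 | 0.0018,0.0051 | 0.0011,0.0053 | 0.0002,0.0054 | -0.0005,0.0054 | -0.0014,0.0052
-1.53 -0.0021,0.0049 | -0.0029,0.0046 | -0.0035,0.0041 | -0.0040,0.0036 | -0.0046,0.0029 | -0.0049,0.0021 | -0.0052,0.0015 | -0.0054,0.0006
-2.73 -0.0054,-0.0002 | -0.0053,-0.0010 | -0.0051,-0.0018 | -0.0048,-0.0025 | -0.0043,-0.0032 | -0.0038,-0.0038 | -0.0032,-0.0043 | -0.0026,-0.0048
-3.93 -0.0017,-0.0051 | -0.0010,-0.0053 | -0.0002,-0.0054 | 0.0006,-0.0053 | 0.0014,-0.0052 | 0.0021,-0.0050 | 0.0029,-0.0045 | 0.0036,-0.0041
-4.23 0.0041,-0.0035 | 0.0045,-0.0029
```

Request:
drive_tool(rows=[[0, 0, 0, 0.0049, -0.0022, 0, 0], [0, 0, 0, 0.0052, -0.0015, 0, 0], [0, 0, 0, 0.0054, -0.0006, 0, 0], [0, 0, 0, 0.0054, 0.0001, 0, 0], [0, 0, 0, 0.0053, 0.0009, 0, 0], [0, 0, 0, 0.0051, 0.0018, 0, 0], [0, 0, 0, 0.0048, 0.0024, 0, 0], [0, 0, 0, 0.0043, 0.0032, 0, 0]])

```text
time: 11.88
tool_pos: [0.5839, -0.0775, 0.1134]
tcp_rot: [-3.14, -0.006, 0.002]
wrist_force: [-1.0, 0.0, -0.7]
width: 0.221
grip_force: 29.9
```

```bash
python3 cap.py 7
python3 - <<'E'
from h import *
s,w=wrist();p=s["tool_pos"]
for z in (.164,.166,.168,.171,.163,.155): print(z,proj(w,[[p[0]+.007,p[1],z],[p[0]-.007,p[1],z]]).round(1).tolist())
E
```

```text
11.8833 [ 0.5839 -0.0775  0.1134] [-1.   0.  -0.7] alpha 0.8949786436203726
tipcol [31, 89, 101, 101, 100, 98, 105, 126, 126, 127, 129, 130, 130, 129, 127, 126, 142, 104]
side [28, 29, 30, 28, 29, 31, 32, 75, 116, 122, 128, 128, 124, 128, 148, 156, 139, 36]
0.164 [[258.5, 277.2], [258.3, 308.6]]
0.166 [[258.6, 280.2], [258.3, 312.0]]
0.168 [[258.6, 283.3], [258.4, 315.5]]
0.171 [[258.8, 288.1], [258.5, 321.0]]
0.163 [[258.5, 275.8], [258.2, 307.0]]
0.155 [[258.3, 265.1], [258.0, 294.7]]
```

```bash
cat > edge.py <<'E'
import cv2,numpy as np,sys
for n in sys.argv[1:]:
    g=cv2.cvtColor(cv2.imread(f"pics/k{n}.png"),cv2.COLOR_BGR2GRAY).astype(float)[268:312,250:260].mean(1)
    i=np.argmax(g[3:]-g[:-3]);d=np.clip(np.diff(g)[max(0,i-2):i+5],0,None);print(n,round(268.5+(np.arange(max(0,i-2),max(0,i-2)+len(d))*d).sum()/d.sum(),2))
E
python3 edge.py 0 1 2 3 4 5 6 7
```

```text
0 291.26
1 295.96
2 296.44
3 296.36
4 296.24
5 284.29
6 284.54
7 284.07
```

Request:
drive_tool(rows=[[0, 0, 0, 0.0039, 0.0038, 0, 0], [0, 0, 0, 0.0032, 0.0043, 0, 0], [0, 0, 0, 0.0026, 0.0047, 0, 0], [0, 0, 0, 0.0018, 0.0051, 0, 0], [0, 0, 0, 0.0011, 0.0053, 0, 0], [0, 0, 0, 0.0002, 0.0054, 0, 0], [0, 0, 0, -0.0005, 0.0054, 0, 0], [0, 0, 0, -0.0014, 0.0052, 0, 0]])

```text
time: 12.65
tool_pos: [0.596, -0.1185, 0.1144]
tcp_rot: [3.141, 0.006, 0.004]
wrist_force: [4.5, 0.2, 0.2]
width: 0.223
grip_force: 29.9
```

```bash
python3 cap.py 8|head -1; python3 edge.py 8
```

```text
12.65 [ 0.596  -0.1185  0.1144] [4.5 0.2 0.2] alpha -0.342024357599436
8 309.85
```

Request:
drive_tool(rows=[[0, 0, 0, -0.0021, 0.0049, 0, 0], [0, 0, 0, -0.0029, 0.0046, 0, 0], [0, 0, 0, -0.0035, 0.0041, 0, 0], [0, 0, 0, -0.004, 0.0036, 0, 0], [0, 0, 0, -0.0046, 0.0029, 0, 0], [0, 0, 0, -0.0049, 0.0021, 0, 0], [0, 0, 0, -0.0052, 0.0015, 0, 0], [0, 0, 0, -0.0054, 0.0006, 0, 0]])

```text
time: 13.37
tool_pos: [0.5611, -0.1422, 0.1135]
tcp_rot: [3.141, 0.006, -0.002]
wrist_force: [1.6, -2.7, -0.4]
width: 0.225
grip_force: 29.9
```

```bash
python3 cap.py 9|head -1; python3 edge.py 9
```

```text
13.3667 [ 0.5611 -0.1422  0.1135] [ 1.6 -2.7 -0.4] alpha -1.567238492682092
9 309.4
```

```bash
for i in 8 9; do python3 cap.py $i x;done; sed -i 's/\[268:312/[268:300/' edge.py; python3 edge.py 5 6 7 8 9
python3 - <<'E'
import cv2,numpy as np
cv2.imwrite("pics/k09.png",np.hstack([cv2.resize(cv2.imread(f"pics/k{i}.png")[240:330,205:305],(200,180)) for i in (4,6,8,9)]))
E
```

```text
tipcol [34, 99, 104, 104, 101, 107, 130, 128, 126, 128, 131, 132, 129, 127, 128, 145, 161, 109]
side [32, 31, 32, 27, 31, 30, 46, 91, 117, 128, 128, 125, 117, 117, 160, 161, 144, 36]
tipcol [34, 100, 110, 110, 107, 115, 137, 139, 138, 139, 139, 138, 138, 138, 138, 158, 174, 119]
side [32, 31, 31, 33, 31, 32, 58, 105, 128, 132, 136, 140, 143, 152, 158, 158, 142, 38]
5 284.29
6 284.54
7 284.07
8 281.08
9 280.9
```

View pics/k09.png

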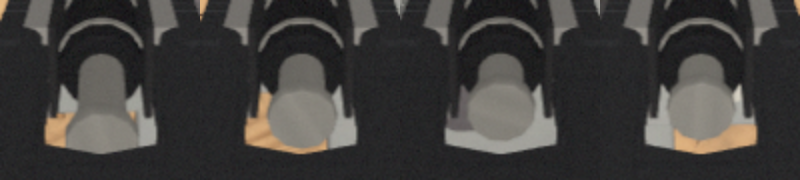

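Request:
drive_tool(rows=[[0, 0, 0, -0.0054, -0.0002, 0, 0], [0, 0, 0, -0.0053, -0.001, 0, 0], [0, 0, 0, -0.0051, -0.0018, 0, 0], [0, 0, 0, -0.0048, -0.0025, 0, 0], [0, 0, 0, -0.0043, -0.0032, 0, 0], [0, 0, 0, -0.0038, -0.0038, 0, 0], [0, 0, 0, -0.0032, -0.0043, 0, 0], [0, 0, 0, -0.0026, -0.0048, 0, 0]])

```text
time: 14.08
tool_pos: [0.5286, -0.1196, 0.1143]
tcp_rot: [-3.142, -0.006, -0.004]
wrist_force: [6.3, 1.4, -0.0]
width: 0.223
grip_force: 30.0
```

```bash
python3 cap.py 10; python3 edge.py 10
```

```text
14.0833 [ 0.5286 -0.1196  0.1143] [ 6.3  1.4 -0. ] alpha -2.744334320145655
tipcol [38, 103, 105, 104, 116, 133, 131, 131, 133, 135, 132, 129, 129, 135, 174, 176, 171, 113]
side [30, 31, 29, 32, 33, 62, 92, 119, 127, 131, 137, 145, 159, 173, 172, 179, 157, 38]
10 277.22
```

Request:
drive_tool(rows=[[0, 0, 0, -0.0017, -0.0051, 0, 0], [0, 0, 0, -0.001, -0.0053, 0, 0], [0, 0, 0, -0.0002, -0.0054, 0, 0], [0, 0, 0, 0.0006, -0.0053, 0, 0], [0, 0, 0, 0.0014, -0.0052, 0, 0], [0, 0, 0, 0.0021, -0.005, 0, 0], [0, 0, 0, 0.0029, -0.0045, 0, 0], [0, 0, 0, 0.0036, -0.0041, 0, 0]])

```text
time: 14.8
tool_pos: [0.5361, -0.0813, 0.1144]
tcp_rot: [3.138, 0.008, 0.003]
wrist_force: [3.5, -6.7, -0.4]
width: 0.225
grip_force: 30.0
```

Request:
drive_tool(rows=[[0, 0, 0, 0, 0, 0, 0], [0, 0, 0, 0, 0, 0, 0]])

```text
time: 14.97
tool_pos: [0.5365, -0.0808, 0.1144]
tcp_rot: [3.14, 0.008, 0.004]
wrist_force: [5.3, -3.6, -0.2]
width: 0.223
grip_force: 30.0
```

```bash
python3 cap.py 11; python3 edge.py 11
```

```text
14.9667 [ 0.5365 -0.0808  0.1144] [ 5.3 -3.6 -0.2] alpha 2.3415080143992895
tipcol [35, 99, 102, 107, 128, 131, 131, 133, 134, 132, 130, 128, 129, 148, 155, 160, 163, 107]
side [31, 29, 30, 28, 36, 65, 98, 122, 130, 135, 150, 148, 151, 151, 161, 166, 149, 35]
11 275.31
```

Request:
drive_tool(rows=[[0, 0, 0, 0.0041, -0.0035, 0, 0], [0, 0, 0, 0.0045, -0.0029, 0, 0], [0, 0, 0, 0.0049, -0.0021, 0, 0], [0, 0, 0, 0, 0, 0, 0], [0, 0, 0, 0, 0, 0, 0], [0, 0, 0, 0, 0, 0, 0], [0, 0, 0, 0, 0, 0, 0], [0, 0, 0, 0, 0, 0, 0]])

```text
time: 15.68
tool_pos: [0.5489, -0.0727, 0.114]
tcp_rot: [3.139, 0.007, 0.0]
wrist_force: [3.7, -4.4, -0.2]
width: 0.223
grip_force: 30.0
```

```bash
python3 cap.py 12; python3 edge.py 4 6 12
python3 - <<'E'
from h import *
from scipy.optimize import brentq
w=dict(np.load("w3.npz")); s,v=wrist(); p=s["tool_pos"]
# height of cap edge for an edge row, offset in z chosen so that crest gives .171
row=lambda z:proj(v,[[p[0]+.007,p[1],z]])[0,1]
z=[brentq(lambda q:row(q)-r,.12,.2) for r in (296.3,284.5)]; print(z)
E=[l for l in __import__("subprocess").run(["python3","edge.py","12"],capture_output=True,text=True).stdout.split()]
ze=brentq(lambda q:row(q)-float(E[1]),.12,.2); print("depth est",z[0]-ze,"from drop",z[1]-ze)
E
```

```text
15.6833 [ 0.5489 -0.0727  0.114 ] [ 3.7 -4.4 -0.2] alpha 1.919809174262933
tipcol [33, 96, 102, 106, 130, 134, 134, 134, 134, 134, 132, 131, 131, 144, 154, 146, 153, 108]
side [30, 31, 30, 29, 36, 61, 91, 122, 134, 140, 151, 161, 157, 170, 171, 146, 148, 36]
4 296.24
6 284.54
12 275.51
[0.17596680347030588, 0.16901352351029547]
depth est 0.012936560879517695 from drop 0.005983280919507283
```

Run:
```python
from h import *
from scipy.optimize import brentq
s,v=wrist(); p=s["tool_pos"]
for k in("x","z","cam"):
    def row(z,o):
        if k=="x": return proj(v,[[p[0]+.007+o,p[1],z]])[0,1]
        if k=="z": return proj(v,[[p[0]+.007,p[1],z+o]])[0,1]
        return proj(v,[[p[0]+.007,p[1],z]])[0,1]-o*1000
    o=brentq(lambda o:row(.171,o)-296.3,-.02,.02)
    print(k,o,[round(.171-brentq(lambda q:row(q,o)-r,.12,.2),4) for r in(291.26,284.5,275.5)])
# width of the cap disc
for n in(0,4,6,12):
    g=cv2.GaussianBlur(cv2.imread(f"pics/k{n}.png"),(3,3),0)
    gg=cv2.cvtColor(g,cv2.COLOR_BGR2GRAY)
    e={4:304,0:301,6:297,12:289}[n]; r=gg[e-1:e+2,228:285].mean(0).astype(int); print(n,r.tolist())
```

```text
x -0.0035529627779735586 [0.003, 0.0074, 0.0137]
z 0.004975316879303699 [0.0029, 0.007, 0.0129]
cam -0.008602140627691768 [0.0032, 0.0077, 0.0144]
0 [112, 146, 155, 155, 156, 156, 157, 156, 149, 129, 110, 111, 120, 123, 125, 126, 125, 125, 125, 125, 125, 124, 125, 125, 124, 125, 125, 124, 125, 125, 125, 125, 125, 125, 125, 126, 127, 127, 127, 127, 128, 127, 123, 115, 107, 100, 96, 95, 94, 94, 94, 94, 94, 88, 70, 49, 39]
4 [149, 167, 171, 173, 173, 173, 172, 170, 164, 146, 120, 109, 115, 123, 129, 130, 130, 130, 131, 132, 133, 134, 134, 135, 136, 136, 137, 137, 136, 135, 134, 133, 132, 131, 132, 132, 133, 132, 132, 132, 131, 130, 127, 119, 110, 114, 135, 155, 162, 163, 163, 163, 164, 163, 141, 92, 50]
6 [77, 94, 81, 62, 65, 94, 132, 155, 159, 152, 135, 124, 127, 132, 132, 131, 131, 131, 132, 132, 132, 133, 134, 135, 136, 136, 137, 138, 137, 137, 136, 134, 132, 132, 132, 132, 133, 133, 132, 133, 133, 132, 133, 129, 126, 135, 152, 155, 133, 93, 64, 62, 80, 90, 71, 46, 39]
12 [37, 40, 42, 42, 41, 52, 90, 134, 156, 160, 155, 144, 133, 131, 132, 132, 131, 130, 129, 129, 130, 130, 131, 133, 133, 133, 134, 136, 136, 136, 135, 133, 132, 132, 132, 131, 131, 131, 131, 131, 131, 132, 130, 131, 142, 155, 155, 131, 85, 50, 41, 43, 42, 39, 36, 38, 39]
```

Request:
drive_tool(rows=[[0, 0, 0, 0.0052, -0.0014, 0, 0], [0, 0, 0, 0.0054, -0.0006, 0, 0], [0, 0, 0, 0.0054, 0.0002, 0, 0], [0, 0, 0, 0, 0, 0, 0], [0, 0, 0, 0, 0, 0, 0], [0, 0, 0, 0, 0, 0, 0], [0, 0, 0, 0, 0, 0, 0], [0, 0, 0, 0, 0, 0, 0]])

```text
time: 16.5
tool_pos: [0.5647, -0.0702, 0.1138]
tcp_rot: [3.141, 0.006, 0.0]
wrist_force: [-0.5, -5.6, -0.3]
width: 0.222
grip_force: 30.0
```

```bash
python3 cap.py 13|head -1; python3 edge.py 13
```

```text
16.5 [ 0.5647 -0.0702  0.1138] [-0.5 -5.6 -0.3] alpha 1.467407323831691
13 275.08
```

```bash
python3 -c "
from workcell import workorder
print(workorder.finish_job())"
```

```text
the job is handed in; nothing more can be done
None
```

The cover is shut past its catch, and the bolt dropped into the thread and was turned forward about 1.05–1.1 turns. By my camera and angle estimates it sits about 13.5–17 mm deep, within the 13–17.8 mm window. The sleeve is still gripped at 30 N, and I've handed the job in with no verdict returned.

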